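# Nest the specimen cups and hold the dust shield at balance

## Task

Nest the two loose specimen cups into the one standing behind the dust shield, fully down so that all three make one upright stack there, without shifting the bottom cup from its spot, and let go of them. Then pinch the shield's orange bar, swing the shield up gently to its balance point, straight up, and finish while still gripping the bar and holding the shield steady there, so that it falls neither back nor over onto the cups. Never drop the shield or let it tip over, and leave everything else on the bench where it is.

Things in the scene. Friction and masses are not known exactly. Their poses are not given: they have to be found in the camera images.
- cup_base_center (a point): Bottom cup, same as the loose cups; point on its axis, half-way up. Stands on a 6 mm plate, 100 mm from the hinge line, on the side away from the lying shield. A nested cup goes down until its collar's lower edge sits on the rim below, 24 mm higher than the cup under it; about 1.5 mm radial play.
- cup_a_center (a point): Loose specimen cup on the bench: open tapered steel cup, straight blue collar round its top. 74 mm tall; bottom 32 mm outer diameter, 52 mm at 50 mm up, then the collar, 60 mm outer, 55 mm inner diameter, over the top 24 mm. About 0.12 kg. Point on its axis, half-way up (37 mm above its foot), z up.
- cup_b_center (a point): Loose specimen cup on the bench: open tapered steel cup, straight blue collar round its top. 74 mm tall; bottom 32 mm outer diameter, 52 mm at 50 mm up, then the collar, 60 mm outer, 55 mm inner diameter, over the top 24 mm. About 0.12 kg. Point on its axis, half-way up (37 mm above its foot), z up.
- shield (a joint): Dust shield's angle (rad): 0 = lying level on rubber posts (start), pi/2 = straight up, its balance point (about 0.4 kg, in its plane, centre of mass some 0.1 m from the hinge); stop at 2.2, leaning over the cups. The hinge is practically free: released short of balance it falls back, beyond it falls towards the cups.
- shield_hinge (a point): Middle of the hinge line of the shield (clear panel, aluminium frame), 55 mm above the bench, fixed. x axis along the hinge; -y points, level, to where the shield lies at the start, +y to the bottom cup's side; z up.
- shield_bar (a point): Middle of the orange grip bar at the shield's free edge: round, 12 mm diameter, 158 mm long between the side arms, along x, parallel to the hinge and 190 mm from it; starts 55 mm above the bench. 45 mm free between bar and panel: it can be pinched from above all the way up, turning between the fingers. z normal to the panel (up when lying).
- slab: Bystander, leave alone: fossil slab: pale plaster-coloured stone, 100 x 150 x 40 mm. Origin at the centre of its underside.
- glue: Bystander, leave alone: amber glass bottle, diameter 52 mm, 120 mm tall. Origin at the centre of its underside.
- jar: Bystander, leave alone: glass jar, diameter 60 mm, 70 mm tall. Origin at the centre of its underside.
- rock: Bystander, leave alone: grey stone lump, 76 mm wide, 38 mm high. Origin at the centre of its underside.
- scribe: Bystander, leave alone: air scribe (pen-shaped tool) lying down, 200 mm long, 18 mm thick. Origin at the centre of its underside.
- brush: Bystander, leave alone: brush lying down. Origin at the centre of its underside.
There are look-alikes about, which are no part of the job. What is shaped like the part that bears cup_a_center but pink is not meant. What is shaped like the part that bears cup_b_center but yellow is not meant.

How it is judged:
On the way, in this order (a step that is already met when the one before it is completed fails the run):
1. both loose cups nested into the bottom cup, fully down, and released, the shield still lying (((horizontal distance between each of cup_a_center, cup_b_center and cup_base_center below 0.006 m and z of cup_a_center in the frame of cup_base_center between 0.02 and 0.028 m and z of cup_b_center in the frame of cup_base_center between 0.044 and 0.052 m) or (horizontal distance between each of cup_b_center, cup_a_center and cup_base_center below 0.006 m and z of cup_b_center in the frame of cup_base_center between 0.02 and 0.028 m and z of cup_a_center in the frame of cup_base_center between 0.044 and 0.052 m)) and angle between each of cup_base_center, cup_a_center, cup_b_center's own z axis and vertical below 0.08 rad and distance of cup_base_center from where it was at the start of the episode below 0.02 m and contact force between each of the arm, the fingers and cup_base below 0.1 N and contact force between each of the arm, the fingers and cup_a below 0.1 N and contact force between each of the arm, the fingers and cup_b below 0.1 N and value of joint shield below 0.3 rad), for 0.2 s.
2. the shield gripped and steady at its balance point (value of joint shield between 1.4908 and 1.6508 rad and velocity of joint shield between -0.1 and 0.1 rad/s and contact force between the fingers and shield above 2 N and contact force between shield and cup_base below 0.1 N and contact force between shield and cup_a below 0.1 N and contact force between shield and cup_b below 0.1 N), for 0.3 s.
At the end, for the whole second after the job is handed in: Both cups nested on the bottom cup (6 mm off axis, 4 mm of seated height 24 and 48 mm), all upright within 0.08 rad, bottom cup within 20 mm of its start, no cup touched by robot or shield; shield within 0.08 rad of pi/2, under 0.1 rad/s, gripped with over 2 N by the fingers (all of step 2 and ((horizontal distance between each of cup_a_center, cup_b_center and cup_base_center below 0.006 m and z of cup_a_center in the frame of cup_base_center between 0.02 and 0.028 m and z of cup_b_center in the frame of cup_base_center between 0.044 and 0.052 m) or (horizontal distance between each of cup_b_center, cup_a_center and cup_base_center below 0.006 m and z of cup_b_center in the frame of cup_base_center between 0.02 and 0.028 m and z of cup_a_center in the frame of cup_base_center between 0.044 and 0.052 m)) and angle between each of cup_base_center, cup_a_center, cup_b_center's own z axis and vertical below 0.08 rad and distance of cup_base_center from where it was at the start of the episode below 0.02 m and contact force between each of the arm, the fingers and cup_base below 0.1 N and contact force between each of the arm, the fingers and cup_a below 0.1 N and contact force between each of the arm, the fingers and cup_b below 0.1 N); the arm keeps its last pose, push and grip.
It fails at once if a bystander is shoved out of place (more than 25 mm) (distance of any of slab, glue, jar, rock, scribe, brush from where it was at the start of the episode above 0.025 m).
It fails at once if the shield tips well over towards the cups (beyond 1.9 rad) (value of joint shield above 1.9 rad).
It fails at once if the shield is dropped or flung (faster than 3 rad/s) (velocity of joint shield above 3 rad/s or velocity of joint shield below -3 rad/s).
It also fails if it takes over 67 s, if anything falls off the work surface, if the arm or the gripper's body presses on something with over 40 N, if the wrist force passes 120 N, or if a joint passes its speed limit or range.

## Robot

A 6-joint arm with a two-finger parallel gripper is mounted at the origin on the work surface. World frame = base frame: x ahead of the robot, y to its left, z up, the work surface at z = 0. Lengths are in m, angles in rad, forces in N, time in s.
With the tool pointing down it reaches from about 0.3 to 0.775 m from the base axis. Payload 14.6 kg.
Tool frame: the origin (TCP) lies at the very end of the fingers, on their centre line; the grasp point (between the pads) lies 19 mm behind it; z points along the fingers, x is the direction in which the jaws open and shut, and the axes are right-handed (so a half turn about z gives the same grasp; the last joint's range is limited). The gripper opens to 94 mm and grips with 3 to 60 N. Pads are 16 mm wide; open, the fingers measure 119 mm over their backs; the gripper's body (75 mm by 177 mm) begins 78 mm behind the grasp point.
Start: joints at [1.075, 0.3, 1.521, -0, 1.321, -0.067], TCP at [0.229, 0.5, 0.205] pointing down, gripper open.
Joint ranges: [-3.03, 3.03], [-0.79, 2.21], [0.23, 2.52], [-1.04, 4.18], [0, 3.07], [-2.55, 2.55]. Speed limits (rad/s): [2.22, 2.22, 2.57, 3.14, 3.14, 3.14].

## Interface

Orientations are given as [roll, pitch, yaw] about the fixed x, y, z axes, in that order (R = Rz(yaw) Ry(pitch) Rx(roll)).
In Python, from station import ctrl gives the robot as it stands.
- The arm moves only by the shell command python3 -m inch 'ROWS' [FORCE]. ROWS is JSON, one flat list of numbers, 7 for each row, row after row: the shift along the tool's x, y, z in cm, then the turn, a rotation vector about the tool's x, y, z in rad, then the opening, from 0 (shut) to 1 (fully open). In form: [tx, ty, tz, wx, wy, wz, claw, tx, ty, tz, wx, wy, wz, claw, ...]. A call has 1 to 20 rows; each row shifts and turns the commanded pose from where the row before left it, along the tool's axes as they then stand; what a row does not reach is not made up. A row lasts 1/8 s, in which the tool goes at most 62.5 mm and 10.7 degrees, less where a joint would pass 70% of its speed; a pose out of reach is approached as far as the arm can. A call is refused whole if a number of a shift passes 6.25 or a number of a turn 0.188, either way. A call with a gripper value outside its range is refused whole. The fingers move at their own pace and stop on an object; FORCE is the grip in N (left out, the last holds). Time passes only in rows, so rows that do not move let the fingers close. It gives the time, the measured TCP pose, the force and the opening at its end, in the units of the state.
- ctrl.get_obs(): the state, without advancing time (a new reading comes with each control period).
- ctrl.camera(name): name is "scene" or "top"; returns (picture, depth): 480x640x3 uint8, red, green, blue; 480x640 float32, m along the optical axis (not along the pixel's ray), 0 where there is no reading.
- ctrl.camera_params(name): a dict with "vertical_fov" (degrees; the focal length in pixels is half the picture's height over the tangent of half this angle, whatever the lens; pixels are square), "cx", "cy" (the principal point, pixels), "distortion" ([k1, k2, p1, p2, k3] as OpenCV has them; the pictures are not rectified), "camera_from_world" (4x4, takes a point from world to camera coordinates). Camera axes: x right, y down, z forward; pixel columns grow to the right and rows downward; lengths in m; the calibration is good to about 2 mm. A picture is of the moment at which its call begins. camera_params takes no time and is no camera call.
- ctrl.hand_in(): hands the job in, once; it reports no verdict.
Trained networks look in the newest picture that a camera, given by its name, has taken for a name from the list of things; names that differ only in an ending like _2 or _b are one class to them, and where a whole thing is asked for, a point or a joint stands for the part that bears it (a point fixed in the world has none). Each returns a list of dicts, best first, with "score" (0 to 1); they miss things now and then, are a little off and sometimes report something else, mostly with a low value. They report only what shows in the picture. A call takes as long as a camera call. They do not tell look-alikes from the thing itself.
- ctrl.spot_in(camera, label): "bbox" ([centre column, centre row, width, height] in pixels, round what is visible of it).
- ctrl.place_of(camera, label): "centre" ([column, row] in pixels: a listed point, or the origin of a listed thing).
The state is a dict: "time_s": time; "qpos": joint angles; "joint_vel": joint speeds; "tau": joint torques, N m; "ee_pos": TCP position; "eef_rot": TCP orientation; "force": force on the tool from outside, world axes, zero at the start; "moment": the same for the moment, N m; "grip_width": finger opening in m.
Only numpy, scipy, OpenCV 4.12 (cv2) and the standard library are available. Lean on these libraries where they do the work, as an engineer would, in place of code of your own. Each camera call takes 0.05 s, during which the arm holds its last target. There are 200 camera calls.

## Working session

There is one attempt and no reset: what is moved stays moved. The work goes in short steps, Python scripts to look and compute and a shell command to move; the robot and the scene stay as the last step left them, time stands still between calls to the robot, and variables do not carry over. Pictures are saved under pics/ and viewed, about 8 in all and at most 12, crops included, and the job is handed in when it is done.

```bash
ls; mkdir -p pics; cat > h.py <<'E'
import numpy as np, cv2
from station import ctrl
def K(n):
    p=ctrl.camera_params(n); f=240/np.tan(np.radians(p["vertical_fov"])/2)
    return np.array([[f,0,p["cx"]],[0,f,p["cy"]],[0,0,1]]),np.array(p["distortion"],float),np.array(p["camera_from_world"])
def ray(n,uv):
    k,d,T=K(n); q=cv2.undistortPoints(np.array([[uv]],float),k,d)[0,0]
    R=T[:3,:3]; return -R.T@T[:3,3], R.T@np.array([q[0],q[1],1])
def at_z(n,uv,z):
    o,r=ray(n,uv); return o+r*(z-o[2])/r[2]
def at_d(n,uv,d):
    o,r=ray(n,uv); return o+r*d
def proj(n,P):
    k,d,T=K(n); return cv2.projectPoints(np.array([P],float),cv2.Rodrigues(T[:3,:3])[0],T[:3,3],k,d)[0][0,0]
def cloud(n,depth):
    k,d,T=K(n); v,u=np.mgrid[:480,:640]
    q=cv2.undistortPoints(np.stack([u,v],-1).reshape(-1,1,2).astype(float),k,d)[:,0]
    P=np.c_[q,np.ones(len(q))]*depth.reshape(-1,1)
    return ((P-T[:3,3])@T[:3,:3]).reshape(480,640,3)
def save(name,rgb): cv2.imwrite("pics/"+name,rgb[:,:,::-1])
E
python3 - <<'E'
from h import *
np.set_printoptions(precision=3,suppress=True)
for n in("scene","top"):
    rgb,d=ctrl.camera(n); save(n+"0.png",rgb); np.savez(n+"0.npz",rgb=rgb,d=d)
    print(n,ray(n,(320,240)))
    for l,z in(("cup_a_center",.037),("cup_base_center",.043),("shield_hinge",.055),("shield_bar",.055)):
        for r in ctrl.place_of(n,l)[:5]: print(n,l,round(r["score"],2),np.round(r["centre"]),at_z(n,r["centre"],z))
print(ctrl.get_obs())
E
```

```text
pics
scene (array([1.26 , 0.29 , 1.068]), array([-0.586, -0.23 , -0.777]))
scene cup_a_center 0.94 [420. 300.] [0.578 0.3   0.037]
scene cup_a_center 0.69 [378. 295.] [0.602 0.194 0.037]
scene cup_base_center 0.96 [322. 272.] [0.589 0.032 0.043]
scene shield_hinge 0.95 [286. 259.] [ 0.593 -0.074  0.055]
scene shield_bar 0.59 [220. 241.] [ 0.6   -0.274  0.055]
top (array([0.437, 0.01 , 1.247]), array([ 0.046, -0.007, -0.999]))
top cup_a_center 0.85 [254. 199.] [0.609 0.186 0.037]
top cup_a_center 0.66 [217. 256.] [0.45  0.287 0.037]
top cup_a_center 0.58 [214. 208.] [0.584 0.297 0.037]
top cup_base_center 0.8 [310. 207.] [0.586 0.03  0.043]
top cup_base_center 0.54 [478. 244.] [ 0.479 -0.44   0.043]
top cup_base_center 0.42 [234. 154.] [0.734 0.242 0.043]
top shield_hinge 0.72 [348. 200.] [ 0.603 -0.078  0.055]
top shield_bar 0.73 [415. 198.] [ 0.608 -0.263  0.055]
{'time_s': 0.5, 'qpos': array([ 1.075,  0.3  ,  1.521, -0.   ,  1.321, -0.067]), 'joint_vel': array([-0.   ,  0.001,  0.   , -0.001, -0.   , -0.001]), 'tau': array([  0.   , -53.134, -35.274,   0.071,   0.021,  -0.   ]), 'ee_pos': array([0.229, 0.5  , 0.205]), 'eef_rot': array([3.142, 0.   , 1.142]), 'force': array([ 0.128, -0.431, -0.762]), 'moment': array([ 0.012, -0.016, -0.024]), 'grip_width': 0.09399626200478951}
```

View pics/scene0.png

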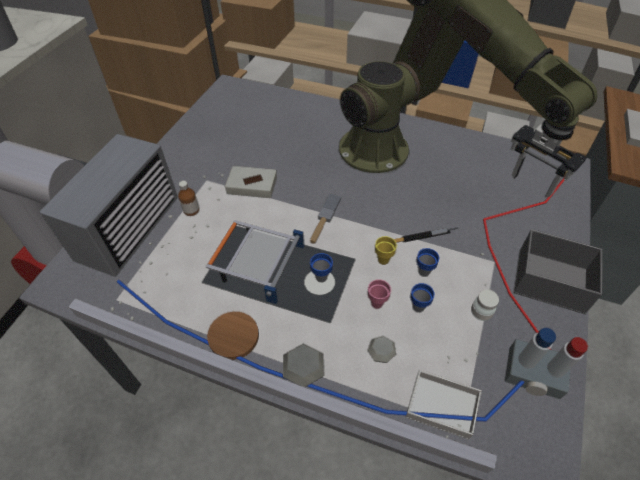

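View pics/top0.png

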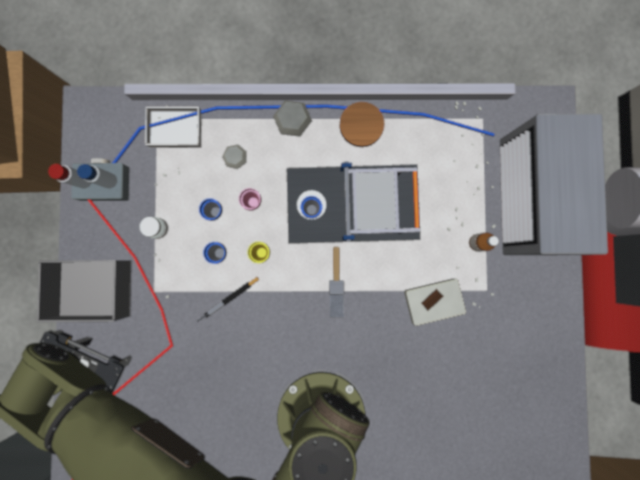

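The scene view shows two blue cups at (428,262) and (422,298), the base cup on its disc at (321,268), a pink cup at (378,293) and a yellow cup at (386,251). In the top view the blue cups are at (211,209) and (215,253), the base is at (312,207), pink is at (250,199) and yellow at (259,252). The shield lies to the right of the base in this view, with its orange bar at column 417. I choose the two blue cups off the dark mat, and the blue one on the mat is the base.

```bash
cat > fit.py <<'E'
from h import *
from scipy.optimize import least_squares
np.set_printoptions(precision=4,suppress=True)
def ring(P,r=.030):
    return least_squares(lambda c:np.hypot(P[:,0]-c[0],P[:,1]-c[1])-r,np.median(P[:,:2],0),loss="soft_l1",f_scale=.002).x
def blue(n,rgb,d,c,zlo,zhi,R=.05):
    X=cloud(n,d); h=cv2.cvtColor(rgb,cv2.COLOR_RGB2HSV)
    m=(h[...,0]>100)&(h[...,0]<130)&(h[...,1]>110)&(d>0)&(X[...,2]>zlo)&(X[...,2]<zhi)&(np.hypot(X[...,0]-c[0],X[...,1]-c[1])<R)
    return X[m],m
E
python3 - <<'E'
from fit import *
import cv2
ims=[]
for n in("scene","top"):
    f=np.load(n+"0.npz"); rgb,d=f["rgb"],f["d"]; X=cloud(n,d)
    for nm,c,z0 in(("A",(.58,.298),0),("B",(.45,.29),0),("base",(.587,.031),.006)):
        if n=="scene" and nm=="B":c=(.46,.29)
        P,m=blue(n,rgb,d,c,z0+.045,z0+.085)
        print(n,nm,len(P),"z",P[:,2].max(), "ring",ring(P), "bbox mid",(P.min(0)+P.max(0))/2)
    h=cv2.cvtColor(rgb,cv2.COLOR_RGB2HSV)
    m=(h[...,0]>5)&(h[...,0]<14)&(h[...,1]>150)&(d>0)&(np.hypot(X[...,0]-.6,X[...,1]+.27)<.12)
    B=X[m]; c=B.mean(0); w=np.linalg.svd(B-c)[2][0]; print(n,"bar",len(B),c,"dir",w,"min/max x",B[:,0].min(),B[:,0].max(),"z",np.percentile(B[:,2],[5,50,95]))
    # hinge posts blue
    m=(h[...,0]>100)&(h[...,0]<130)&(h[...,1]>110)&(d>0)&(np.abs(X[...,1]+.075)<.03)&(X[...,2]>.02)
    for s in(X[m][X[m][:,0]>.6],X[m][X[m][:,0]<.6]): print(n,"post",len(s),s.mean(0),s[:,2].max())
    y,x=(220,340) if n=="scene" else (170,170)
    ims.append(cv2.resize(rgb[y:y+120,x:x+160],(640,480),interpolation=cv2.INTER_CUBIC))
save("crop1.png",cv2.resize(np.hstack(ims),(800,300)))
E
```

```text
scene A 257 z 0.07590092031336095 ring [0.5808 0.3008] bbox mid [0.58   0.3016 0.0617]
scene B 246 z 0.07730155735159833 ring [0.4623 0.288 ] bbox mid [0.4612 0.2892 0.0624]
scene base 276 z 0.0850786544176291 ring [0.5849 0.0273] bbox mid [0.5845 0.0276 0.0689]
scene bar 147 [ 0.6077 -0.2607  0.0583] dir [0.9997 0.0245 0.0006] min/max x 0.5303628236221964 0.6822447152321994 z [0.0543 0.0581 0.0634]
scene post 107 [ 0.7048 -0.0668  0.0522] 0.07529534215620966
scene post 59 [ 0.5051 -0.0716  0.0524] 0.07430158839853004
top A 131 z 0.07865619387755468 ring [0.576  0.2966] bbox mid [0.5771 0.2996 0.0619]
top B 124 z 0.07735684088487943 ring [0.4592 0.2833] bbox mid [0.4586 0.2875 0.0616]
top base 130 z 0.08709296972487217 ring [0.5794 0.0232] bbox mid [0.5817 0.0251 0.0697]
top bar 137 [ 0.6058 -0.2616  0.0602] dir [-0.9998 -0.0209 -0.0023] min/max x 0.5289509773437461 0.6789859572040142 z [0.0559 0.0602 0.0647]
top post 31 [ 0.6959 -0.069   0.0667] 0.07528961548056548
top post 37 [ 0.4986 -0.0753  0.0693] 0.07531956884147094
```

View pics/crop1.png

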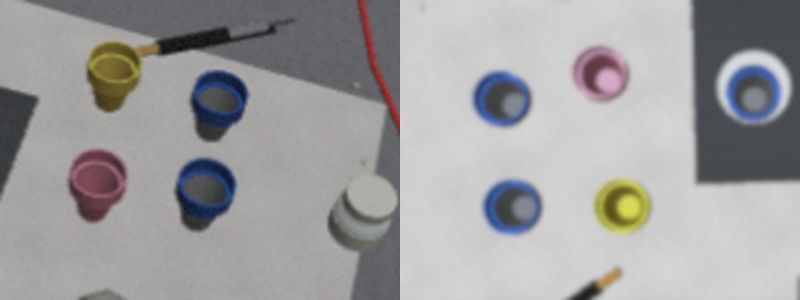

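The crop confirms that the two blue cups on the left are the loose ones and the blue cup on the white disc is the base. Estimates in m: A (0.579, 0.299), B (0.461, 0.287), base (0.583, 0.026), bar (0.607, -0.261). First I go above B.

```bash
cat > d.py <<'E'
import sys,numpy as np
from scipy.spatial.transform import Rotation as R
from station import ctrl
# usage: d.py x y z : shift in cm in tool axes from the present pose
o=ctrl.get_obs(); s=R.from_euler("xyz",o["eef_rot"])
print("t",round(o["time_s"],2),"pos",np.round(o["ee_pos"],4),"rot",np.round(o["eef_rot"],3),"F",np.round(o["force"],1),"w",round(o["grip_width"],4))
if len(sys.argv)>3: print("shift cm",np.round(s.inv().apply(np.array(sys.argv[1:4],float)-o["ee_pos"])*100,2))
E
python3 -m inch '[-1.22,3.75,0.94,0,0,0,1,-1.22,3.75,0.94,0,0,0,1,-1.22,3.75,0.94,0,0,0,1,-1.22,3.75,0.94,0,0,0,1,-1.22,3.75,0.94,0,0,0,1,-1.22,3.75,0.94,0,0,0,1,-1.22,3.75,0.94,0,0,0,1,-1.22,3.75,0.94,0,0,0,1,0,0,0,0,0,0,1,0,0,0,0,0,0,1]' 20
python3 d.py 0.461 0.287 0.052
python3 - <<'E'
from fit import *
for n in("scene","top"):
    rgb,d=ctrl.camera(n); P,m=blue(n,rgb,d,(.46,.287),.045,.085)
    if len(P)>20: print(n,len(P),ring(P))
    save("a_%s.png"%n,rgb)
    if n=="scene": save("crop2.png",cv2.resize(rgb[180:340,330:530],(800,640))[:600])
E
```

```text
time_s: 1.75
ee_pos: [0.4606, 0.2871, 0.1304]
eef_rot: [-3.141, -0.0, 1.142]
force: [0.3, 1.0, -0.3]
grip_width: 0.0937
t 1.75 pos [0.4606 0.2871 0.1304] rot [-3.141 -0.     1.142] F [ 0.3  1.  -0.3] w 0.0937
shift cm [0.01 0.04 7.84]
scene 246 [0.4623 0.288 ]
```

View pics/crop2.png

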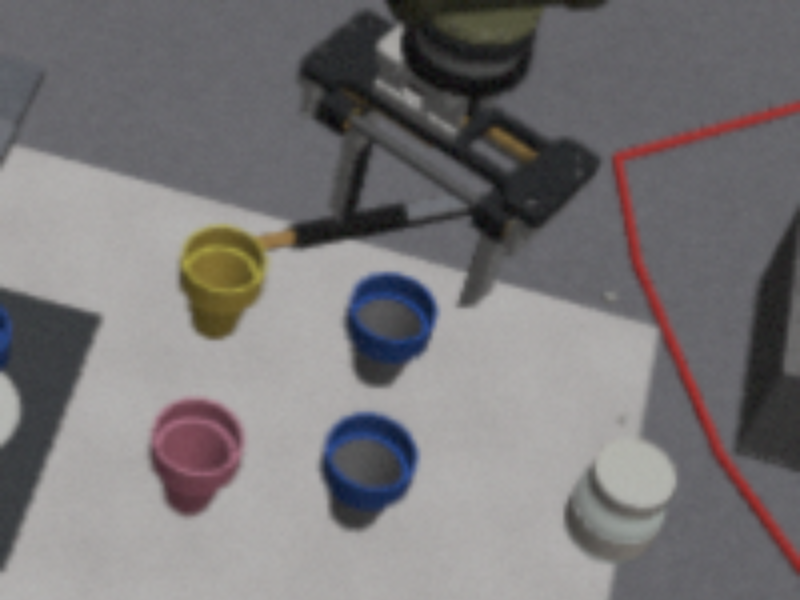

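The crop shows the gripper above and behind blue cup B, at crop (392,320), with the fingers straddling it and the neighbours clear. I descend and grip.

```bash

python3 -m inch '[0.05,0.05,2.5,0,0,0,1,0,0,2.5,0,0,0,1,0,0,2,0,0,0,1,0,0,0.8,0,0,0,1,0,0,0,0,0,0,0.5,0,0,0,0,0,0,0.5,0,0,0,0,0,0,0.5,0,0,0,0,0,0,0.5]' 20
python3 d.py
```

```text
time_s: 2.85
ee_pos: [0.4618, 0.2871, 0.0527]
eef_rot: [3.141, -0.001, 1.142]
force: [0.5, -0.3, 1.7]
grip_width: 0.0611
t 2.85 pos [0.4618 0.2871 0.0527] rot [ 3.141e+00 -1.000e-03  1.142e+00] F [ 0.5 -0.3  1.7] w 0.0611
```

```bash

python3 -m inch '[0,0,0,0,0,0,0.4,0,0,-1.5,0,0,0,0.4,0,0,-3,0,0,0,0.4,0,0,-3.5,0,0,0,0.4,0,0,-3,0,0,0,0.4,0,0,0,0,0,0,0.4]' 20
python3 d.py .583 .026 .162
python3 - <<'E'
from fit import *
o=ctrl.get_obs()["ee_pos"]
for n in("scene","top"):
    rgb,d=ctrl.camera(n); P,m=blue(n,rgb,d,(.461,.287),.13,.2,.06)
    print(n,len(P), ring(P) if len(P)>20 else "", np.ptp(P[:,2]) if len(P) else "")
    if n=="scene": save("crop3.png",cv2.resize(rgb[150:310,330:530],(800,640))[:600])
E
```

```text
time_s: 3.6
ee_pos: [0.4623, 0.2873, 0.1648]
eef_rot: [3.139, -0.003, 1.142]
force: [0.1, -0.2, -1.0]
grip_width: 0.0613
t 3.6 pos [0.4623 0.2873 0.1648] rot [ 3.139e+00 -3.000e-03  1.142e+00] F [ 0.1 -0.2 -1. ] w 0.0613
shift cm [-18.75  21.84   0.28]
scene 319 [0.462  0.2888] 0.031754531913090744
top 4  0.023056403409438958
```

View pics/crop3.png

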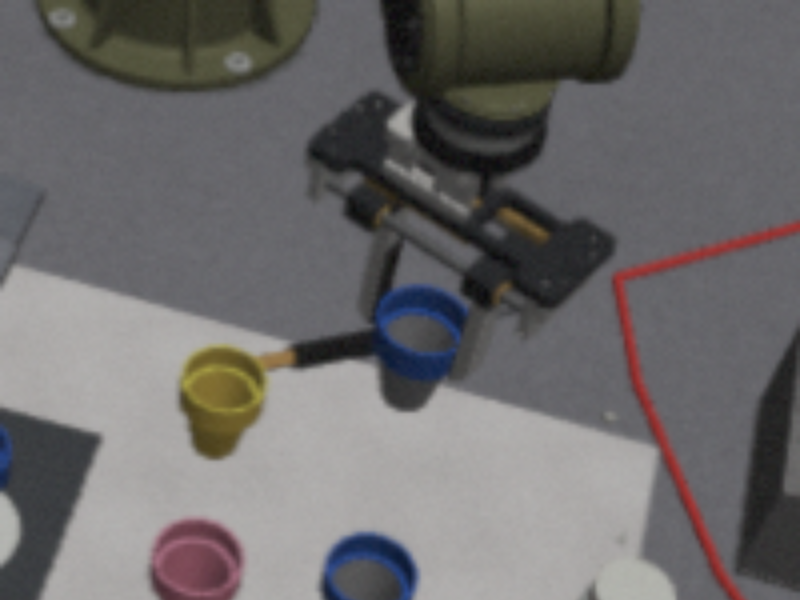

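The cup is held upright between the fingers at crop (420,335), and its ring centre is within 1.5 mm of the TCP. I carry it above the base.

```bash

python3 -m inch '[-1.3,1.5,0,0,0,0,0.4,-2.4,2.8,0,0,0,0,0.4,-2.6,3.1,0,0,0,0,0.4,-2.6,3.1,0,0,0,0,0.4,-2.6,3.1,0,0,0,0,0.4,-2.6,3.1,0,0,0,0,0.4,-2.4,2.8,0,0,0,0,0.4,-1.6,1.9,0,0,0,0,0.4,-0.56,0.62,0,0,0,0,0.4,0,0,0,0,0,0,0.4,0,0,0,0,0,0,0.4]' 20
python3 d.py .585 .026 .087
python3 - <<'E'
from fit import *
for n in("scene","top"):
    rgb,d=ctrl.camera(n)
    for lo,hi in((.055,.088),(.13,.2)):
        P,m=blue(n,rgb,d,(.585,.026),lo,hi,.06)
        print(n,lo,len(P), ring(P) if len(P)>20 else "")
    if n=="scene": save("crop4.png",cv2.resize(rgb[190:310,240:400],(800,600)))
E
```

```text
time_s: 5.08
ee_pos: [0.5839, 0.0263, 0.1621]
eef_rot: [-3.141, 0.0, 1.143]
force: [0.2, -0.4, -0.9]
grip_width: 0.061
t 5.08 pos [0.5839 0.0263 0.1621] rot [-3.141  0.     1.143] F [ 0.2 -0.4 -0.9] w 0.061
shift cm [0.01 0.11 7.51]
scene 0.055 206 [0.584  0.0269]
scene 0.13 202 [0.5819 0.0311]
top 0.055 0 
top 0.13 37 [0.537 0.054]
```

View pics/crop4.png

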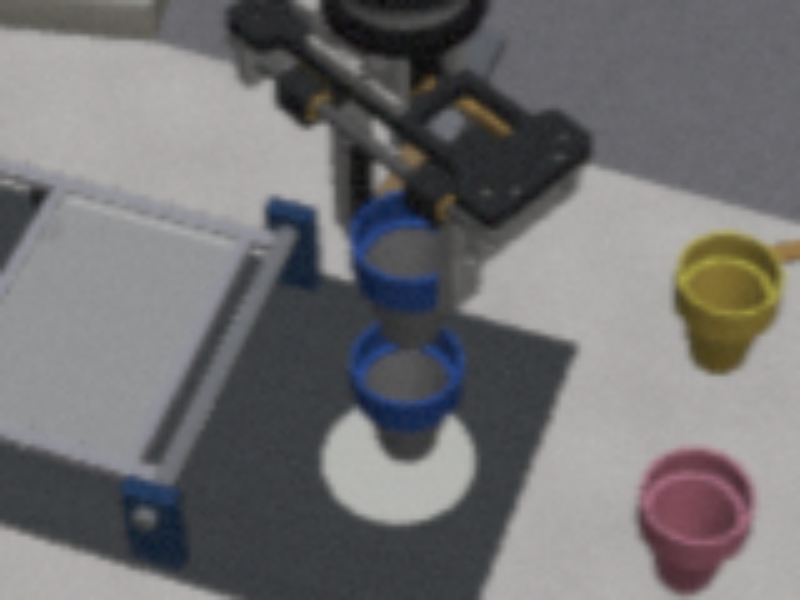

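The held cup, with its collar at crop (395,250), hangs over the base cup at crop (407,375), lined up to within about 2 mm. I lower it to about 3 mm above the expected seat and check the force.

```bash

python3 -m inch '[0,0.08,2,0,0,0,0.4,0,0,2,0,0,0,0.4,0,0,1.2,0,0,0,0.4,0,0,0.8,0,0,0,0.4,0,0,0.7,0,0,0,0.4,0,0,0.5,0,0,0,0.4,0,0,0.4,0,0,0,0.4,0,0,0,0,0,0,0.4]' 20
python3 -m inch '[0,0,0.15,0,0,0,0.4,0,0,0.15,0,0,0,0.4,0,0,0,0,0,0,0.4]' 20
```

```text
time_s: 6.18
ee_pos: [0.585, 0.0253, 0.0861]
eef_rot: [-3.141, 0.0, 1.142]
force: [1.0, -0.1, -0.5]
grip_width: 0.0609
time_s: 6.55
ee_pos: [0.585, 0.0253, 0.0832]
eef_rot: [-3.142, 0.0, 1.142]
force: [0.3, 0.3, -1.4]
grip_width: 0.0609
```

```bash

python3 -m inch '[0,0,0.1,0,0,0,0.4,0,0,0.05,0,0,0,0.4,0,0,0,0,0,0,0.4]' 20

```

```text
time_s: 6.92
ee_pos: [0.5854, 0.0252, 0.0827]
eef_rot: [3.14, -0.0, 1.142]
force: [-2.8, -1.6, 7.4]
grip_width: 0.0611
```

Contact came at z = 0.0827, exactly the predicted seat height. I release, lift and look.

```bash

python3 -m inch '[0,0,-0.1,0,0,0,0.5,0,0,0,0,0,0,0.7,0,0,0,0,0,0,1,0,0,0,0,0,0,1,0,0,0,0,0,0,1,0,0,-2,0,0,0,1,0,0,-3,0,0,0,1,0,0,-3,0,0,0,1,0,0,0,0,0,0,1]' 20
python3 - <<'E'
from fit import *
rgb,d=ctrl.camera("scene")
for lo,hi in((.055,.083),(.086,.112)):
    P,m=blue("scene",rgb,d,(.585,.026),lo,hi,.05); print(lo,len(P),ring(P),P[:,2].max())
P,m=blue("scene",rgb,d,(.58,.3),.045,.085); print("A",len(P),ring(P))
save("crop5.png",cv2.resize(rgb[190:310,240:400],(800,600)))
E
python3 d.py .581 .299 .053
```

```text
time_s: 8.05
ee_pos: [0.5859, 0.0253, 0.1649]
eef_rot: [3.138, -0.002, 1.142]
force: [0.7, 0.6, -0.2]
grip_width: 0.0939
0.055 142 [0.5836 0.0265] 0.08299329210404245
0.086 203 [0.5842 0.0283] 0.11037999372027113
A 255 [0.5808 0.3006]
t 8.1 pos [0.5852 0.0253 0.1631] rot [ 3.140e+00 -1.000e-03  1.142e+00] F [ 0.2  0.5 -0.7] w 0.0942
shift cm [ 24.71 -11.78  11.01]
```

```bash

python3 -m inch '[1.5,-0.7,0,0,0,0,1,3.5,-1.7,0,0,0,0,1,5,-2.4,0,0,0,0,1,5,-2.4,0,0,0,0,1,5,-2.4,0,0,0,0,1,3.2,-1.5,0,0,0,0,1,1.5,-0.7,1,0,0,0,1,0,0,2,0,0,0,1,0,0,2,0,0,0,1,0,0,0,0,0,0,1]' 20
python3 d.py .581 .2995 .053
```

```text
time_s: 9.35
ee_pos: [0.5796, 0.2982, 0.1103]
eef_rot: [-3.139, 0.003, 1.141]
force: [-0.1, -0.7, 0.4]
grip_width: 0.0941
t 9.35 pos [0.5796 0.2982 0.1103] rot [-3.139e+00  3.000e-03  1.141e+00] F [-0.1 -0.7  0.4] w 0.0941
shift cm [0.2  0.09 5.73]
```

```bash

python3 -m inch '[0.15,0.08,2,0,0,0,1,0,0,2,0,0,0,1,0,0,1.7,0,0,0,1,0,0,0,0,0,0,1,0,0,0,0,0,0,0.5,0,0,0,0,0,0,0.5,0,0,0,0,0,0,0.5,0,0,0,0,0,0,0.4,0,0,0,0,0,0,0.4]' 20
python3 -m inch '[0,0,-1.5,0,0,0,0.4,0,0,-3,0,0,0,0.4,0,0,-4,0,0,0,0.4,0,0,-3.5,0,0,0,0.4,0,0,-1.5,0,0,0,0.4,0,0,0,0,0,0,0.4]' 20
python3 d.py .585 .026 .187
python3 - <<'E'
from fit import *
rgb,d=ctrl.camera("scene"); P,m=blue("scene",rgb,d,(.58,.3),.15,.23,.06); print(len(P),ring(P),P[:,2].max())
E
```

```text
time_s: 10.48
ee_pos: [0.5819, 0.3001, 0.0561]
eef_rot: [3.141, -0.0, 1.142]
force: [0.3, -0.1, 2.6]
grip_width: 0.0606
time_s: 11.22
ee_pos: [0.5819, 0.3002, 0.1913]
eef_rot: [3.141, -0.001, 1.142]
force: [-0.1, -0.2, -0.5]
grip_width: 0.0608
t 11.22 pos [0.5819 0.3002 0.1913] rot [ 3.141e+00 -1.000e-03  1.142e+00] F [-0.1 -0.2 -0.5] w 0.0608
shift cm [-24.81  11.68   0.41]
331 [0.5807 0.3023] 0.21323626231075302
```

```bash

python3 -m inch '[-1.3,0.6,0,0,0,0,0.4,-2.6,1.2,0,0,0,0,0.4,-3.5,1.7,0,0,0,0,0.4,-3.5,1.7,0,0,0,0,0.4,-3.5,1.7,0,0,0,0,0.4,-3.5,1.7,0,0,0,0,0.4,-3.2,1.5,0,0,0,0,0.4,-2.2,1,0,0,0,0,0.4,-1.2,0.5,0,0,0,0,0.4,-0.4,0.15,0,0,0,0,0.4,0,0,0,0,0,0,0.4,0,0,0,0,0,0,0.4]' 20
python3 d.py .5855 .025 .110
```

```text
time_s: 12.78
ee_pos: [0.585, 0.0255, 0.1907]
eef_rot: [-3.141, -0.0, 1.143]
force: [-0.5, 0.4, 0.4]
grip_width: 0.061
t 12.78 pos [0.585  0.0255 0.1907] rot [-3.141 -0.     1.143] F [-0.5  0.4  0.4] w 0.061
shift cm [-0.02  0.06  8.07]
```

```bash

python3 -m inch '[0,0.05,2,0,0,0,0.4,0,0,2,0,0,0,0.4,0,0,1.4,0,0,0,0.4,0,0,0.9,0,0,0,0.4,0,0,0.7,0,0,0,0.4,0,0,0.5,0,0,0,0.4,0,0,0.3,0,0,0,0.4,0,0,0.1,0,0,0,0.4,0,0,0,0,0,0,0.4]' 20
python3 d.py .5855 .025 .110
```

```text
time_s: 13.9
ee_pos: [0.5856, 0.0246, 0.1119]
eef_rot: [3.141, -0.0, 1.142]
force: [-0.8, 0.1, -0.3]
grip_width: 0.0611
t 13.9 pos [0.5856 0.0246 0.1119] rot [ 3.141 -0.     1.142] F [-0.8  0.1 -0.3] w 0.0611
shift cm [ 0.04 -0.03  0.19]
```

```bash

python3 -m inch '[0,0,0.1,0,0,0,0.4,0,0,0.1,0,0,0,0.4,0,0,0,0,0,0,0.4]' 20

```

```text
time_s: 14.28
ee_pos: [0.5857, 0.0246, 0.1101]
eef_rot: [3.141, -0.0, 1.142]
force: [1.7, 0.6, 3.0]
grip_width: 0.0608
```

Contact at 0.110 as predicted. I release, lift and check the stack.

```bash

python3 -m inch '[0,0,0,0,0,0,0.5,0,0,0,0,0,0,0.65,0,0,0,0,0,0,0.8,0,0,0,0,0,0,1,0,0,0,0,0,0,1,0,0,-2,0,0,0,1,0,0,-3,0,0,0,1,0,0,-3,0,0,0,1,0,0,0,0,0,0,1]' 20
python3 - <<'E'
from fit import *
rgb,d=ctrl.camera("scene")
for lo,hi in((.06,.080),(.086,.104),(.11,.128)):
    P,m=blue("scene",rgb,d,(.585,.026),lo,hi,.05); print(lo,len(P),ring(P))
P,m=blue("scene",rgb,d,(.585,.026),.05,.2,.05);print(P[:,2].max())
rgb2,d2=ctrl.camera("top")
save("crop6.png",np.hstack([cv2.resize(rgb[200:300,260:360],(400,400)),cv2.resize(rgb2[150:260,270:380],(400,400))]))
for l in ("scene","top"):
  for r in ctrl.place_of(l,"shield_bar")[:2]: print(l,r["score"],at_z(l,r["centre"],.055))
E
python3 d.py .6065 -.2615 .036
```

```text
time_s: 15.4
ee_pos: [0.5863, 0.0245, 0.1918]
eef_rot: [3.138, -0.001, 1.142]
force: [-0.0, 0.0, -0.1]
grip_width: 0.0938
0.06 88 [0.5832 0.027 ]
0.086 96 [0.5828 0.0274]
0.11 184 [0.5831 0.0277]
0.1305080150992536
scene 0.95 [ 0.5976 -0.2729  0.055 ]
top 0.97 [ 0.6052 -0.2664  0.055 ]
t 15.6 pos [0.585  0.0246 0.1884] rot [-3.140e+00  1.000e-03  1.142e+00] F [ 0.6  0.1 -0.1] w 0.0942
shift cm [-25.11  13.87  15.24]
```

View pics/crop6.png

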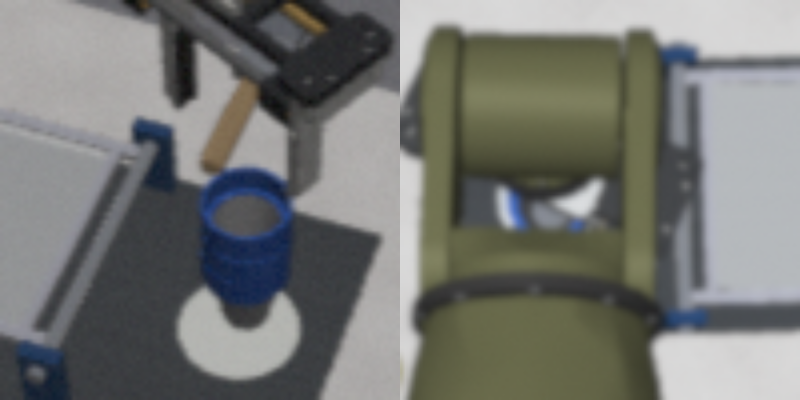

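The left crop shows three blue collars stacked straight, with the top rim at z of about 0.130, axes within 1 mm and the base unmoved. The right crop (top camera) is mostly hidden by the arm. Next I turn the jaws square to the hinge (yaw about 1.595).

```bash

python3 -m inch '[0,0,0,0,0,-0.113,1,0,0,0,0,0,-0.113,1,0,0,0,0,0,-0.113,1,0,0,0,0,0,-0.114,0.7,0,0,0,0,0,0,0.7]' 20
python3 d.py .606 -.263 .120
```

```text
time_s: 16.23
ee_pos: [0.5852, 0.0246, 0.1888]
eef_rot: [-3.14, -0.0, 1.594]
force: [-0.2, 1.4, -0.1]
grip_width: 0.0777
t 16.23 pos [0.5852 0.0246 0.1888] rot [-3.14  -0.     1.594] F [-0.2  1.4 -0.1] w 0.0777
shift cm [-28.8    1.41   6.87]
```

```bash

python3 -m inch '[-1.5,0.07,0,0,0,0,0.6,-3,0.15,0,0,0,0,0.6,-4.5,0.22,0,0,0,0,0.6,-5,0.25,0,0,0,0,0.6,-5,0.25,0,0,0,0,0.6,-4.5,0.22,0,0,0,0,0.6,-3,0.15,1.5,0,0,0,0.6,-1.8,0.08,2,0,0,0,0.6,-0.5,0.02,2,0,0,0,0.6,0,0,0,0,0,0,0.6,0,0,0,0,0,0,0.6]' 20
python3 d.py .606 -.263 .036
python3 - <<'E'
from fit import *
o=ctrl.get_obs()["ee_pos"]
for n in("scene","top"):
    rgb,d=ctrl.camera(n); X=cloud(n,d); h=cv2.cvtColor(rgb,cv2.COLOR_RGB2HSV)
    m=(h[...,0]>5)&(h[...,0]<14)&(h[...,1]>150)&(d>0)&(np.hypot(X[...,0]-.6,X[...,1]+.27)<.12)&(X[...,2]<.08)
    B=X[m]; print(n,len(B),B[:,:2].min(0),B[:,:2].max(0))
    print("tcp px",proj(n,o),"bar px",proj(n,(.606,-.263,.055)))
    if n=="scene": s=rgb
save("crop7.png",cv2.resize(s[170:320,150:350],(800,600)))
E
```

```text
time_s: 17.6
ee_pos: [0.607, -0.2622, 0.1354]
eef_rot: [3.141, 0.0, 1.596]
force: [-0.2, -0.3, -0.4]
grip_width: 0.0562
t 17.6 pos [ 0.607  -0.2622  0.1354] rot [3.141 0.    1.596] F [-0.2 -0.3 -0.4] w 0.0562
shift cm [-0.08 -0.11  9.94]
scene 149 [ 0.532  -0.2685] [ 0.683  -0.2557]
tcp px [217.1403 224.8542] bar px [222.1663 243.2394]Traceback (most recent call last):
  File "<stdin>", line 6, in <module>
    return umr_minimum(a, axis, None, out, keepdims, initial, where)
ValueError: zero-size array to reduction operation minimum which has no identity
```

```bash

python3 -m inch '[0,0,1.5,0,0,0,0.6,0,0,2.5,0,0,0,0.6,0,0,2.5,0,0,0,0.6,0,0,1.8,0,0,0,0.6,0,0,1.2,0,0,0,0.6,0,0,0.4,0,0,0,0.6,0,0,0,0,0,0,0.6]' 20
python3 - <<'E'
from fit import *
rgb,d=ctrl.camera("scene"); save("crop7.png",cv2.resize(rgb[170:320,150:350],(800,600)))
E
```

```text
time_s: 18.58
ee_pos: [0.6068, -0.2631, 0.0361]
eef_rot: [3.141, 0.0, 1.595]
force: [-0.6, -0.1, 0.8]
grip_width: 0.0565
```

View pics/crop7.png

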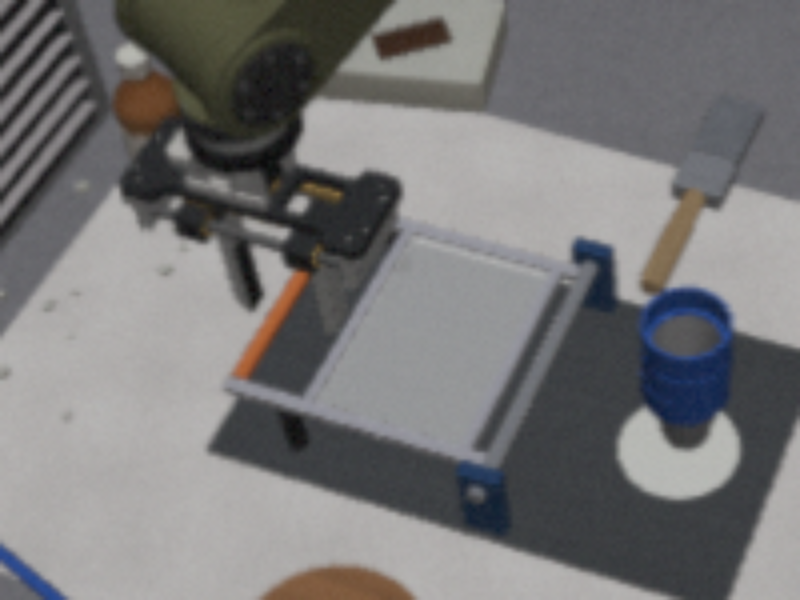

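The fingers straddle the orange bar, crop (270,325), with one in the gap before the panel and one outside it. The stack stands at crop (687,355). I close on the bar.

```bash

python3 -m inch '[0,0,0,0,0,0,0.3,0,0,0,0,0,0,0.15,0,0,0,0,0,0,0.05,0,0,0,0,0,0,0.05,0,0,0,0,0,0,0,0,0,0,0,0,0,0]' 25
python3 d.py
```

```text
time_s: 19.38
ee_pos: [0.6066, -0.2637, 0.0358]
eef_rot: [3.141, 0.001, 1.595]
force: [0.7, -4.2, -1.5]
grip_width: 0.0111
t 19.38 pos [ 0.6066 -0.2637  0.0358] rot [3.141e+00 1.000e-03 1.595e+00] F [ 0.7 -4.2 -1.5] w 0.0111
```

```bash

python3 -m inch '[-0.1,0,0,0,0,0,0,0,0,0,0,0,0,0]' 25
python3 - <<'E'
import numpy as np
t=np.linspace(0,1,33); s=np.where(t<.2,t*t/.4,np.where(t>.8,.8-(1-t)**2/.4,t-.1))/.8; th=s*np.pi/2
print(np.round(np.c_[19*(np.cos(th[:-1])-np.cos(th[1:])),-19*np.diff(np.sin(th)),th[1:]],2).tolist())
E
```

```text
time_s: 19.62
ee_pos: [0.6066, -0.2637, 0.0358]
eef_rot: [-3.141, -0.0, 1.595]
force: [-1.4, 1.5, 1.5]
grip_width: 0.0113
[[0.0, -0.09, 0.0], [0.0, -0.27, 0.02], [0.01, -0.46, 0.04], [0.04, -0.64, 0.08], [0.08, -0.82, 0.12], [0.15, -0.99, 0.17], [0.23, -1.13, 0.23], [0.3, -1.13, 0.29], [0.37, -1.1, 0.36], [0.44, -1.08, 0.42], [0.5, -1.05, 0.48], [0.57, -1.02, 0.54], [0.63, -0.98, 0.6], [0.69, -0.94, 0.66], [0.74, -0.9, 0.72], [0.8, -0.85, 0.79], [0.85, -0.8, 0.85], [0.9, -0.74, 0.91], [0.94, -0.69, 0.97], [0.98, -0.63, 1.03], [1.02, -0.57, 1.09], [1.05, -0.5, 1.15], [1.08, -0.44, 1.21], [1.1, -0.37, 1.28], [1.13, -0.3, 1.34], [1.13, -0.23, 1.4], [0.99, -0.15, 1.45], [0.82, -0.08, 1.49], [0.64, -0.04, 1.53], [0.46, -0.01, 1.55], [0.27, -0.0, 1.57], [0.09, -0.0, 1.57]]
```

```bash

python3 -m inch '[0,0,-0.09,0,0,0,0,0,0,-0.27,0,0,0,0,0.01,0,-0.46,0,0,0,0,0.04,0,-0.64,0,0,0,0,0.08,0,-0.82,0,0,0,0,0.15,0,-0.99,0,0,0,0,0.23,0,-1.13,0,0,0,0,0,0,0,0,0,0,0]' 25

```

```text
time_s: 20.62
ee_pos: [0.6065, -0.2586, 0.081]
eef_rot: [3.141, 0.0, 1.595]
force: [-0.1, 3.8, -3.9]
grip_width: 0.011
```

```bash

python3 -m inch '[0.3,0,-1.13,0,0,0,0,0.37,0,-1.1,0,0,0,0,0.44,0,-1.08,0,0,0,0,0.5,0,-1.05,0,0,0,0,0.57,0,-1.02,0,0,0,0,0.63,0,-0.98,0,0,0,0,0.69,0,-0.94,0,0,0,0,0.74,0,-0.9,0,0,0,0,0.8,0,-0.85,0,0,0,0,0,0,0,0,0,0,0]' 25

```

```text
time_s: 21.88
ee_pos: [0.6054, -0.2096, 0.1728]
eef_rot: [3.139, 0.003, 1.595]
force: [-2.5, -10.5, 6.1]
grip_width: 0.0113
```

```bash

python3 -m inch '[0.78,0,-0.9,0,0,0,0,0.87,0,-0.8,0,0,0,0,0.94,0,-0.69,0,0,0,0,0.98,0,-0.63,0,0,0,0,1.02,0,-0.57,0,0,0,0,1.05,0,-0.5,0,0,0,0,1.08,0,-0.44,0,0,0,0,0,0,0,0,0,0,0]' 25

```

```text
time_s: 22.88
ee_pos: [0.6039, -0.1413, 0.2177]
eef_rot: [3.139, 0.002, 1.595]
force: [-0.8, -4.6, 7.5]
grip_width: 0.0114
```

```bash

python3 -m inch '[1.1,0,-0.35,0,0,0,0,1.1,0,-0.28,0,0,0,0,1.05,0,-0.21,0,0,0,0,0.95,0,-0.14,0,0,0,0,0.8,0,-0.07,0,0,0,0,0.64,0,-0.03,0,0,0,0,0.48,0,0,0,0,0,0,0.3,0,0,0,0,0,0,0.15,0,0,0,0,0,0,0.08,0,0,0,0,0,0,0,0,0,0,0,0,0,0,0,0,0,0,0,0]' 25
python3 - <<'E'
from fit import *
o=ctrl.get_obs(); print(o["ee_pos"],o["grip_width"],o["force"])
rgb,d=ctrl.camera("scene"); X=cloud("scene",d); h=cv2.cvtColor(rgb,cv2.COLOR_RGB2HSV)
m=(h[...,0]>5)&(h[...,0]<14)&(h[...,1]>150)&(d>0)&(np.hypot(X[...,0]-.6,X[...,1]+.07)<.12)&(X[...,2]>.2)&(X[...,2]<.28)
B=X[m]; print(len(B),B.mean(0),B.min(0),B.max(0))
for lo,hi in((.06,.080),(.086,.104),(.11,.128)):
    P,m=blue("scene",rgb,d,(.585,.026),lo,hi,.05); print(lo,len(P),ring(P))
save("crop8.png",cv2.resize(rgb[120:330,180:460],(800,600)))
E
```

```text
time_s: 24.38
ee_pos: [0.6022, -0.0748, 0.228]
eef_rot: [3.14, 0.0, 1.595]
force: [-0.8, -0.6, 6.4]
grip_width: 0.0111
[ 0.6022 -0.0748  0.228 ] 0.011108681624402657 [-0.7632 -0.5658  6.3983]
114 [ 0.626  -0.0725  0.2496] [ 0.5306 -0.0807  0.2437] [ 0.678  -0.0668  0.2564]
0.06 88 [0.5831 0.0266]
0.086 98 [0.5829 0.0272]
0.11 187 [0.583  0.0276]
```

View pics/crop8.png

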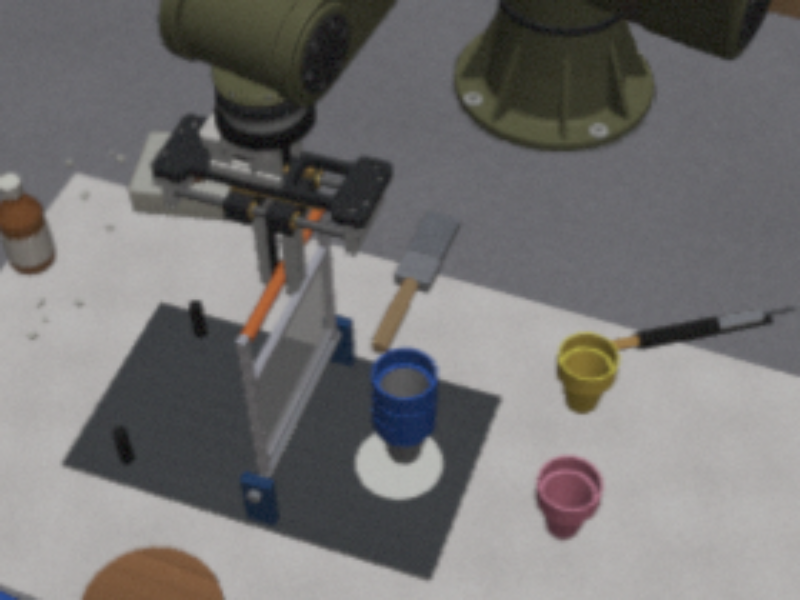

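The crop shows the shield straight up, with the bar pinched at crop (283,275) and the stack standing clear at crop (404,400). The bar's y of about -0.074 matches the hinge's -0.0737, so the tilt is about 0.01 rad. I hold briefly and hand in.

```bash

python3 -m inch '[0,0,0,0,0,0,0,0,0,0,0,0,0,0,0,0,0,0,0,0,0,0,0,0,0,0,0,0,0,0,0,0,0,0,0,0,0,0,0,0,0,0]' 25
python3 - <<'E'
from station import ctrl
print(ctrl.hand_in())
E
```

```text
time_s: 25.18
ee_pos: [0.6022, -0.0748, 0.228]
eef_rot: [3.14, 0.0, 1.595]
force: [-1.0, -1.7, 7.2]
grip_width: 0.0113
the job is handed in; nothing more can be done
None
```

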